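Shut the lid over the sample cell and start the meter

ROBOT

A 6-joint arm with a two-finger parallel gripper is mounted at the origin on the work surface. World frame = base frame: x ahead of the robot, y to its left, z up, the work surface at z = 0. Lengths are in m, angles in degrees, forces in N, time in s.
With the tool pointing down it reaches from about 0.35 to 0.875 m from the base axis. Payload 4.2 kg.
Tool frame: the origin (TCP) lies at the very end of the fingers, on their centre line; the grasp point (between the pads) lies 19 mm behind it; z points along the fingers, y is the line along which they close (so a half turn about z gives the same grasp; the last joint's range is limited). The gripper opens to 87 mm and grips with 3 to 60 N. Pads are 19 mm wide; open, the fingers measure 117 mm over their backs; the gripper's body (75 mm by 190 mm) begins 51 mm behind the grasp point.
Start: joints at [89.358, 22.042, 0.453, 0, -68.411, -14.817], TCP at [0.167, 0.602, 0.223] pointing down, gripper open.
Joint ranges: [-179.83, 179.83], [-69.29, 118.12], [-61.27, 80.66], [-181.25, 117.63], [-171.15, -9.14], [-177.46, 177.46]. Speed limits (degrees/s): [159.86, 159.86, 180, 180, 180, 180].

INTERFACE

Orientations are given as a 3x3 rotation matrix whose columns are the frame's x, y, z axes.
In Python, from station import * gives the robot as it stands.
- The arm moves only by the shell command python3 -m pendant 'ROWS'. ROWS is JSON, a list of rows, each an object of numbers: "x", "y", "z": the shift along the world's x, y, z normalised to -1 to 1, where 1 is 250 mm; "rx", "ry", "rz": the turn, a rotation vector about the world's x, y, z normalised to -1 to 1, where 1 is 180 degrees; "claw": the opening, from 0 (shut) to 1 (fully open). A call has exactly 8 rows; each row is the pose to reach, as a shift and turn from the pose commanded when the call began, turning the shorter way round; what a row does not reach only later rows make up. A row lasts 1/8 s, in which the tool goes at most 62.5 mm and 10.7 degrees, less where a joint would pass 70% of its speed; a pose out of reach is approached as far as the arm can. A call with a number of a shift or a turn outside -1 to 1 is refused whole. A call with a gripper value outside its range is refused whole. The fingers move at their own pace and stop on an object; the grip force is fixed at half the most. Time passes only in rows, so rows that repeat a pose let the fingers close, or fill a call up. It gives the time, the measured TCP pose, the force, the opening and the grip force at its end, in the units of the state.
- sense(): the state, without advancing time (a new reading comes with each control period).
- capture(name): name is "scene" or "top" or "wrist"; returns a dict with "color" (384x512x3 uint8, red, green, blue), "mtx" (3x3 intrinsics, pixels), "world_to_cam" (4x4, takes a point from world to camera coordinates). Camera axes: x right, y up, looking along -z (the intrinsics and any distortion apply to the point x, -y, -z); pixel columns grow to the right and rows downward; lengths in m; the calibration is good to about 2 mm. A picture is of the moment at which its call begins. There is no depth.
- finish_job(): hands the job in; it is judged then, once.
Trained networks look in a picture, given as the dict that the camera call returned (one of the last four; its "shot" number tells which), for a name from the list of things; names that differ only in an ending like _2 or _b are one class to them, and where a whole thing is asked for, a point or a joint stands for the part that bears it (a point fixed in the world has none). Each returns a list of dicts, best first, with "conf" (0 to 1); they miss things now and then, are a little off and sometimes report something else, mostly with a low value. They report only what shows in the picture. A call takes as long as a camera call. They do not tell look-alikes from the thing itself.
- search_frame(picture, label): "centre" ([column, row] in pixels, amid what is visible of it).
- regions_of(picture, label): "region" (384x512 bool, what is visible of it) and "centre" ([column, row] in pixels, amid what is visible of it).
The state is a dict: "time_s": time; "joints": joint angles; "joint_velocities": joint speeds; "effort": joint torques, N m; "tcp_pos": TCP position; "ee_rot": TCP orientation; "wrist_force": force on the tool from outside, world axes, zero at the start; "moment": the same for the moment, N m; "gripper_width": opening from 0.0 (shut) to 1.0 (fully open); "gripper_force": force on a finger pad.
Only numpy, scipy, OpenCV 4.12 (cv2) and the standard library are available. Lean on these libraries where they do the work, as an engineer would, in place of code of your own. Each camera call takes 0.05 s, during which the arm holds its last target. There are 200 camera calls.

TASK

One of the meter's two wells holds the sample cell (the capped glass vial) and the other the broad metal blank. With closed fingertips, push the lid of the sample's well over from behind until it is fully shut, pushing only on its outside and never gripping it, and then press down the start key in front of that same well and let go of it. Leave the other lid open, the other key alone, both samples in their wells and everything else on the bench where it stands.

Things in the scene. Friction and masses are not known exactly. Their poses are not given: they have to be found in the camera images.
- meter: Cream two-well bench meter, fixed, 240 deep (x), 340 wide (y) (all sizes mm). Origin under it at bench height; +x points away from the operator (robot) side, +y to the operator's left. Rear block: x -50 to 100, top 90 above the bench, two square wells in it. Front step: x -140 to -50, top 55 high, a round start key before each well, a dummy keypad between, a sloped display behind.
- hinge_left (a point): Middle of the hinge line of the left lid, at (50, +80, 94) in the meter's frame; the hinge line runs along the meter's y.
- lid_left (a joint): Angle of the left lid (rad): 0 shut flat, 1.57 upright, up to 1.9 leaning back away from the operator. A stiff hinge: the lid stays at whatever angle it is left, does not fall by itself, and moves with about 1 to 2 N at its free edge.
- edge_left (a point): Middle of the left lid's free edge, on its outer face; moves with the lid. The lid: flat black frame with smoked window, 84 wide (meter y), 8 thick. Shut, it reaches 3 to 88 in front of the hinge line, its outer (top) face 8 above that line. Underside (well side): rubber seal 79 by 78, 3 thick, 3 in from the free edge, not to be touched.
- well_left (a point): Centre of the floor of the left well, at (5, +80, 40) in the meter's frame. The well is 56 square and 50 deep, lined black, open to the top.
- key_left_top (a point): Centre of the top of the round grey left start key, diameter 24, in a black housing on the front step, at (-100, +80) in the meter's frame; the point moves with the key. Pressed straight down.
- key_left (a joint): Travel of the left start key (m): 0 up, 0.006 fully down. Springs back; fully down takes about 4 N.
- hinge_right (a point): Middle of the hinge line of the right lid, at (50, -80, 94) in the meter's frame; the hinge line runs along the meter's y.
- lid_right (a joint): Angle of the right lid (rad): 0 shut flat, 1.57 upright, up to 1.9 leaning back away from the operator. A stiff hinge: the lid stays at whatever angle it is left, does not fall by itself, and moves with about 1 to 2 N at its free edge.
- edge_right (a point): Middle of the right lid's free edge, on its outer face; moves with the lid. The lid: flat black frame with smoked window, 84 wide (meter y), 8 thick. Shut, it reaches 3 to 88 in front of the hinge line, its outer (top) face 8 above that line. Underside (well side): rubber seal 79 by 78, 3 thick, 3 in from the free edge, not to be touched.
- well_right (a point): Centre of the floor of the right well, at (5, -80, 40) in the meter's frame. The well is 56 square and 50 deep, lined black, open to the top.
- key_right_top (a point): Centre of the top of the round grey right start key, diameter 24, in a black housing on the front step, at (-100, -80) in the meter's frame; the point moves with the key. Pressed straight down.
- key_right (a joint): Travel of the right start key (m): 0 up, 0.006 fully down. Springs back; fully down takes about 4 N.
- cell: The sample cell: glass vial with a white cap, diameter 30, cap 26, 43 tall, origin under its centre. Stands upright in one of the two wells (left or right, differs from start to start), below the rim.
- blank: The metal blank: plain solid aluminium disc without a cap, diameter 50, 30 tall, nearly filling its well, origin under its centre. Stands in the other well.
- spare: Bystander: a spare vial of the same kind, glass with white cap, 43 tall, standing on the meter's top between the two lids; sizes in mm, origin under its centre.
- bottle: Bystander: amber bottle, diameter 64, 130 tall, standing left of the meter; sizes in mm, origin under its centre.
- beaker: Bystander: glass beaker, diameter 68, 80 tall, left of the meter; sizes in mm, origin under its centre.
- spatula: Bystander: flat steel lab spatula lying right of the meter, 170 long, 5 thick; sizes in mm, origin under its centre.
- dish: Bystander: shallow glass dish, diameter 90, 16 tall, right of the meter; sizes in mm, origin under its centre.
- weight: Bystander: knobbed steel weight, diameter 32, 50 tall, right of the meter; sizes in mm, origin under its centre.
- carton: Bystander: cardboard carton 110 x 210 x 70, far right of the bench; sizes in mm, origin under its centre.
There are look-alikes about, which are no part of the job. There is more than one size of the blank; the one meant has the size given above.

How it is judged (in metres and radians):
On the way, in this order (a step that is already met when the one before it is completed fails the run):
1. the lid over the sample cell is shut (((y of cell in the frame of meter above 0 m and value of joint lid_left below 0.05 rad) or (y of cell in the frame of meter below 0 m and value of joint lid_right below 0.05 rad))), for 0.2 s.
2. with that lid shut, the start key in front of it is pressed down (((y of cell in the frame of meter above 0 m and value of joint lid_left below 0.05 rad and value of joint key_left above 0.004 m) or (y of cell in the frame of meter below 0 m and value of joint lid_right below 0.05 rad and value of joint key_right above 0.004 m))), for 0.05 s.
At the end, for the whole second after the job is handed in: The lid of the well that holds the sample cell is shut (within 0.05 rad), the other lid still open (above 1.3 rad), both keys are up again (within 2 mm), and the cell and the blank stand in their wells (within 20 mm of the centre, not raised by 8 mm) (((y of cell in the frame of meter above 0 m and value of joint lid_left below 0.05 rad and value of joint lid_right above 1.3 rad and value of joint each of key_left, key_right below 0.002 m and horizontal distance between cell and well_left below 0.02 m and z of cell in the frame of well_left below 0.008 m and angle between each of cell, blank's own z axis and vertical below 0.25 rad and horizontal distance between blank and well_right below 0.02 m and z of blank in the frame of well_right below 0.008 m) or (y of cell in the frame of meter below 0 m and value of joint lid_right below 0.05 rad and value of joint lid_left above 1.3 rad and value of joint each of key_right, key_left below 0.002 m and horizontal distance between cell and well_right below 0.02 m and z of cell in the frame of well_right below 0.008 m and angle between each of cell, blank's own z axis and vertical below 0.25 rad and horizontal distance between blank and well_left below 0.02 m and z of blank in the frame of well_left below 0.008 m))); the robot touches nothing.
It fails at once if the lid over the blank is pushed towards shut (below 1.3 rad) ((y of cell in the frame of meter above 0 m and value of joint lid_right below 1.3 rad) or (y of cell in the frame of meter below 0 m and value of joint lid_left below 1.3 rad)).
It fails at once if a start key is pressed (over 3 mm) that is not the sample's, or while the lid over the sample is still open (((y of cell in the frame of meter above 0 m and value of joint key_right above 0.003 m) or (y of cell in the frame of meter below 0 m and value of joint key_left above 0.003 m)) or ((y of cell in the frame of meter above 0 m and value of joint key_left above 0.003 m and value of joint lid_left above 0.15 rad) or (y of cell in the frame of meter below 0 m and value of joint key_right above 0.003 m and value of joint lid_right above 0.15 rad))).
It fails at once if a lid is gripped or touched on its seal side (contact force between the fingers and lid_left_c1 above 0.5 N or contact force between the fingers and lid_right_c1 above 0.5 N).
It fails at once if the sample cell or the blank is touched by the robot, or lifted (contact force between any of the arm, the fingers and cell above 0.5 N or distance of any of cell, blank from where it was at the start of the episode above 0.02 m or contact force between any of the arm, the fingers and blank above 0.5 N).
It fails at once if a bystander is moved by more than 20 mm (distance of any of spare, bottle, beaker, spatula, dish, weight, carton from where it was at the start of the episode above 0.02 m).
It also fails if it takes over 42 s, if anything falls off the work surface, if the arm or the gripper's body presses on something with over 40 N, if the wrist force passes 120 N, or if a joint passes its speed limit or range.

## Working session

There is one attempt and no reset: what is moved stays moved. The work goes in short steps, Python scripts to look and compute and a shell command to move; the robot and the scene stay as the last step left them, time stands still between calls to the robot, and variables do not carry over. Pictures are saved under pics/ and viewed, at most 10 in all, crops included, and the job is handed in when it is done.

```bash
mkdir -p pics; cat > h.py <<'E'
from station import *
import numpy as np, cv2
def save(p,n,crop=None,s=1):
    im=p["color"][:,:,::-1]
    if crop: a,b,c,d=crop; im=im[b:d,a:c]
    cv2.imwrite("pics/"+n,cv2.resize(im,None,fx=s,fy=s,interpolation=cv2.INTER_CUBIC))
def proj(p,X):
    X=np.atleast_2d(X); c=(p["world_to_cam"]@np.c_[X,np.ones(len(X))].T)[:3]
    q=p["mtx"]@(c*np.array([[1],[-1],[-1]])); return (q[:2]/q[2]).T
def onz(p,uv,z):
    d=np.linalg.inv(p["mtx"])@np.array([uv[0],uv[1],1.]); d=d*[1,-1,-1]
    R=p["world_to_cam"][:3,:3]; t=p["world_to_cam"][:3,3]
    o=-R.T@t; d=R.T@d; return o+d*(z-o[2])/d[2]
E
python3 - <<'E'
from h import *
t=capture("top"); s=capture("scene")
a=np.hstack([t["color"],s["color"]])
save(t,"top.png",None,1.5); save(s,"scene.png",None,1.5)
for n in ["meter","lid_left","lid_right","key_left_top","key_right_top","cell","blank","spare","bottle","beaker"]:
    print(n,*[[(np.round(d["centre"]).tolist(),round(d["conf"],2)) for d in search_frame(p,n)[:3]] for p in (t,s)])
print(t["mtx"],t["world_to_cam"])
print(sense())
E
```

```text
meter [([212.0, 198.0], 0.91)] [([334.0, 180.0], 0.43)]
lid_left [([184.0, 159.0], 0.61)] [([334.0, 179.0], 0.88)]
lid_right [([240.0, 170.0], 0.75)] [([277.0, 183.0], 0.57)]
key_left_top [([424.0, 254.0], 0.73), ([179.0, 220.0], 0.45)] [([314.0, 153.0], 0.37)]
key_right_top [([188.0, 158.0], 0.63), ([237.0, 228.0], 0.61)] []
cell [([186.0, 184.0], 0.68)] []
blank [([240.0, 193.0], 0.76), ([273.0, 120.0], 0.72), ([221.0, 126.0], 0.64)] [([268.0, 262.0], 0.79), ([317.0, 244.0], 0.69), ([270.0, 159.0], 0.57)]
spare [([212.0, 181.0], 0.53)] []
bottle [([136.0, 153.0], 0.74)] [([384.0, 193.0], 0.75)]
beaker [([126.0, 200.0], 0.85)] [([371.0, 158.0], 0.89), ([267.0, 160.0], 0.23)]
[[468.73531401   0.         263.90707922]
 [  0.         468.73531401 185.62834335]
 [  0.           0.           1.        ]] [[-1.44515392e-02 -9.99894633e-01 -1.36953212e-03 -1.07304375e-01]
 [ 9.86917528e-01 -1.44839147e-02  1.60574001e-01 -5.76226667e-01]
 [-1.60576918e-01  9.68926201e-04  9.87022854e-01 -1.31690920e+00]
 [ 0.00000000e+00  0.00000000e+00  0.00000000e+00  1.00000000e+00]]
{'time_s': 1.1, 'joints': array([ 8.93560189e+01,  2.20419910e+01,  4.53106989e-01, -4.33865855e-04,
       -6.84105833e+01, -1.48169327e+01]), 'joint_velocities': array([ 0.00258947, -0.02901612, -0.02079119, -0.06296843,  0.00167067,
       -0.01507562]), 'effort': array([ 7.94622210e-04, -3.90477991e+01,  1.87621182e+01,  4.22429681e+00,
        1.55001192e-02, -1.84611605e-05]), 'tcp_pos': array([0.16657869, 0.60237712, 0.22254896]), 'ee_rot': array([[ 9.63811792e-01, -2.66583626e-01, -6.93620156e-06],
       [-2.66583625e-01, -9.63811792e-01,  9.37592554e-06],
       [-9.18466108e-06, -7.18754984e-06, -1.00000000e+00]]), 'wrist_force': array([-0.70787463, -0.7845225 , -0.97262621]), 'moment': array([-0.0117458 , -0.01536148, -0.0277721 ]), 'gripper_force': 0.0, 'gripper_width': 0.9999228013869438}
```

View pics/top.png

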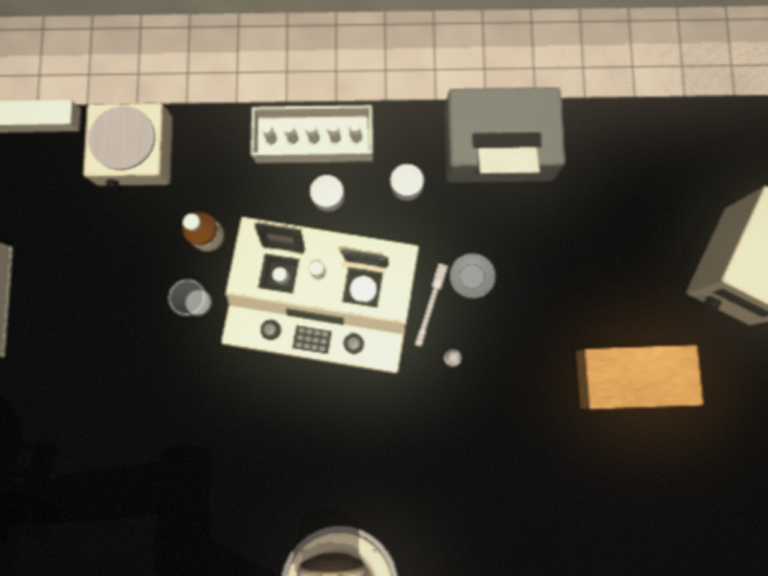

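View pics/scene.png

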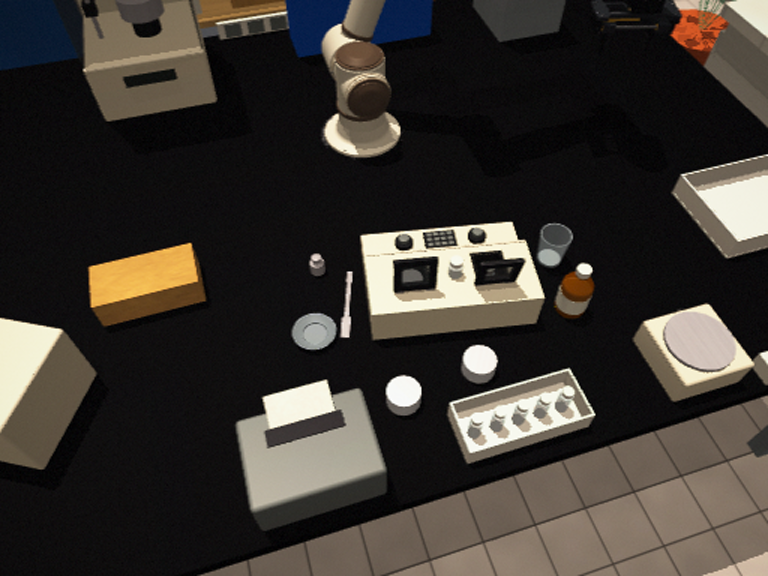

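```bash
cat >> h.py <<'E'
def M(q,P):
    P=np.atleast_2d(P)/1000.; c,s=np.cos(q[2]),np.sin(q[2])
    return np.c_[q[0]+c*P[:,0]-s*P[:,1],q[1]+s*P[:,0]+c*P[:,1],P[:,2]]
def lidpt(q,side,r,th,off=8,y=0):
    return M(q,[50-r*np.cos(th)+off*np.sin(th),side*80+y,94+r*np.sin(th)+off*np.cos(th)])
E
python3 - <<'E'
from h import *
from scipy.optimize import least_squares
t=capture("top"); s=capture("scene")
mt=np.array([[100,170,90],[100,-170,90],[-140,-170,55],[-140,170,55],[-50,170,90],[-100,80,62],[-100,-80,62]])
ut=np.array([[241,217],[418,244],[397,373],[222,343],[231,294],[270,328],[353,342]])/1.5
ms=np.array([[100,-170,90],[100,170,90],[-140,-170,55],[-140,170,55]])
us=np.array([[373,312],[541,293],[361,237],[514,223]])/1.5
f=lambda q:np.r_[(proj(t,M(q,mt))-ut).ravel(),(proj(s,M(q,ms))-us).ravel()]
r=least_squares(f,[.55,.1,-.1],loss="soft_l1"); q=r.x
print(q,np.degrees(q[2])); print(np.round(f(q).reshape(-1,2),1).tolist())
np.save("q.npy",q)
for side in (1,-1):
  for th in (1.4,1.6,1.75,1.9):
    print(side,th,np.round(proj(t,lidpt(q,side,88,th))[0]*1.5),np.round(proj(s,lidpt(q,side,88,th))[0]*1.5))
im=np.hstack([cv2.resize(t["color"][130:260,130:290],None,fx=2.5,fy=2.5,interpolation=2),cv2.resize(s["color"][140:230,225:385],None,fx=2.5,fy=2.5,interpolation=2)[:225] if 0 else cv2.resize(s["color"][120:250,225:385],None,fx=2.5,fy=2.5,interpolation=2)])
cv2.imwrite("pics/c.png",im[:,:,::-1])
print(np.round(M(q,[[100,80,0],[-100,80,62],[5,80,40]]),3).tolist())
E
```

```text
[ 0.56293833  0.02750701 -0.17623923] -10.097764036416883
[[0.1, -0.3], [-0.4, 0.5], [0.0, -1.0], [-1.1, -0.4], [-3.8, -0.3], [0.1, 0.7], [0.3, 0.4], [-1.8, 1.5], [1.6, 2.1], [-1.5, -2.3], [-2.4, -2.5]]
1 1.4 [273. 243.] [498. 248.]
1 1.6 [275. 233.] [501. 255.]
1 1.75 [277. 226.] [502. 261.]
1 1.9 [279. 220.] [503. 268.]
-1 1.4 [363. 257.] [414. 256.]
-1 1.6 [365. 247.] [416. 263.]
-1 1.75 [366. 241.] [417. 270.]
-1 1.9 [367. 234.] [418. 277.]
[[0.675, 0.089, 0.0], [0.479, 0.124, 0.062], [0.582, 0.105, 0.04]]
```

View pics/c.png

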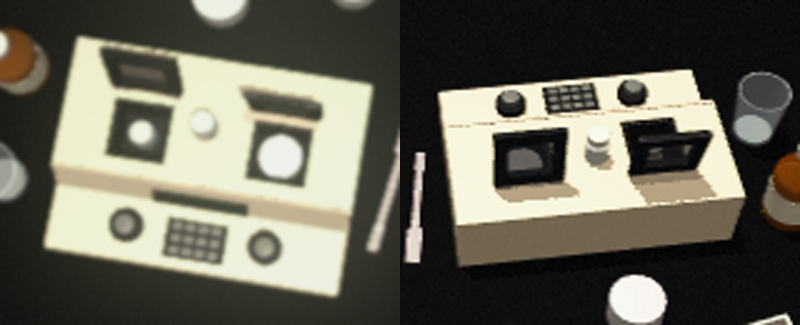

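The sample cell (small white cap) is in the left well, at top-camera pixel (186,184). Things it could be confused with:
- spare vial at (212,181) on the meter's top, between the lids
- blank at (240,193), a broad disc in the right well
- loose white discs at (221,126) and (273,120)
- rack vials near (208,90)

The crop confirms the choice. The left lid leans back at about 1.85 rad, so that's the lid to close, using the left key. I'll start moving.

```bash
python3 -m pendant '[{"x":0.5,"y":-0.5,"z":0.2,"rz":0.03,"claw":0},{"x":1,"y":-1,"z":0.2,"rz":0.03,"claw":0},{"x":1,"y":-1,"z":0.2,"rz":0.03,"claw":0},{"x":1,"y":-1,"z":0.2,"rz":0.03,"claw":0},{"x":1,"y":-1,"z":0.2,"rz":0.03,"claw":0},{"x":1,"y":-1,"z":0.2,"rz":0.03,"claw":0},{"x":1,"y":-1,"z":0.2,"rz":0.03,"claw":0},{"x":1,"y":-1,"z":0.2,"rz":0.03,"claw":0}]'
python3 -m pendant '[{"x":0.5,"y":-0.5,"z":0,"claw":0},{"x":1,"y":-1,"z":0,"claw":0},{"x":1,"y":-1,"claw":0},{"x":1,"y":-1,"claw":0},{"x":1,"y":-1,"claw":0},{"x":1,"y":-1,"claw":0},{"x":1,"y":-1,"claw":0},{"x":1,"y":-1,"claw":0}]'; python3 -c "
from station import *
s=sense();print(s['tcp_pos'],s['ee_rot'],s['joints'])"
```

```text
[0.16654389 0.60237007 0.22255977] [[ 9.63833636e-01 -2.66504638e-01  1.17795288e-05]
 [-2.66504638e-01 -9.63833636e-01 -9.85812558e-06]
 [ 1.39807423e-05  6.36229397e-06 -1.00000000e+00]] [ 8.93598613e+01  2.20404247e+01  4.51832075e-01  7.32573159e-04
 -6.84119646e+01 -1.48165087e+01]$[0]: bad value
$[0]: bad value
```

```bash
python3 -m pendant '[{"x":0.5,"y":-0.5,"z":0.2,"rx":0,"ry":0,"rz":0.03,"claw":0},{"x":1,"y":-1,"z":0.2,"rx":0,"ry":0,"rz":0.03,"claw":0},{"x":1,"y":-1,"z":0.2,"rx":0,"ry":0,"rz":0.03,"claw":0},{"x":1,"y":-1,"z":0.2,"rx":0,"ry":0,"rz":0.03,"claw":0},{"x":1,"y":-1,"z":0.2,"rx":0,"ry":0,"rz":0.03,"claw":0},{"x":1,"y":-1,"z":0.2,"rx":0,"ry":0,"rz":0.03,"claw":0},{"x":1,"y":-1,"z":0.2,"rx":0,"ry":0,"rz":0.03,"claw":0},{"x":1,"y":-1,"z":0.2,"rx":0,"ry":0,"rz":0.03,"claw":0}]'
```

```text
time_s: 2.2
tcp_pos: [0.4164, 0.3524, 0.2725]
ee_rot: [[0.985, -0.175, -0.0], [-0.175, -0.985, 0.0], [-0.0, -0.0, -1.0]]
wrist_force: [-0.7, 0.9, -0.1]
gripper_width: 0.171
gripper_force: 0.0
```

```bash
python3 -m pendant '[{"x":0.5,"y":-0.5,"z":0,"rx":0,"ry":0,"rz":0,"claw":0},{"x":1,"y":-1,"z":0,"rx":0,"ry":0,"rz":0,"claw":0},{"x":1,"y":-1,"z":0,"rx":0,"ry":0,"rz":0,"claw":0},{"x":1,"y":-1,"z":0,"rx":0,"ry":0,"rz":0,"claw":0},{"x":1,"y":-1,"z":0,"rx":0,"ry":0,"rz":0,"claw":0},{"x":1,"y":-1,"z":0,"rx":0,"ry":0,"rz":0,"claw":0},{"x":1,"y":-1,"z":0,"rx":0,"ry":0,"rz":0,"claw":0},{"x":1,"y":-1,"z":0,"rx":0,"ry":0,"rz":0,"claw":0}]'
python3 - <<'E'
from h import *
p=capture("wrist"); save(p,"w1.png",None,1.2)
q=np.load("q.npy")
for n,P in [("edge1.85",lidpt(q,1,88,1.85)),("hinge",M(q,[50,80,94])),("corner",M(q,[100,170,90])),("well",M(q,[5,80,40])),("key",M(q,[-100,80,62]))]: print(n,np.round(proj(p,P)*1.2))
E
```

```text
time_s: 3.2
tcp_pos: [0.666, 0.1038, 0.272]
ee_rot: [[0.985, -0.173, -0.001], [-0.173, -0.985, -0.0], [-0.001, 0.0, -1.0]]
wrist_force: [-0.8, 1.1, 1.0]
gripper_width: 0.007
gripper_force: 0.0
edge1.85 [[325. 237.]]
hinge [[320. 241.]]
corner [[228. 191.]]
well [[318. 262.]]
key [[318. 350.]]
```

View pics/w1.png

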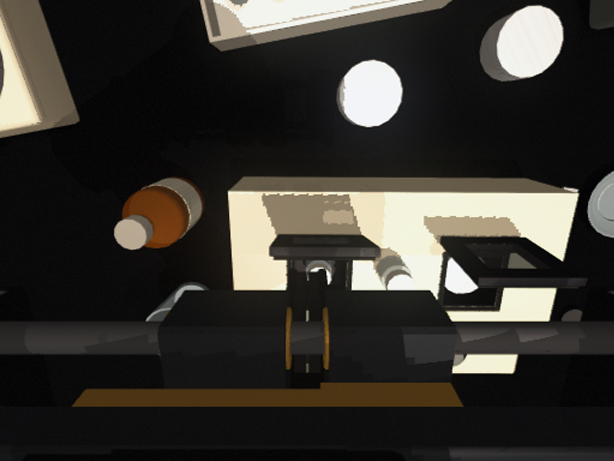

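```bash
python3 -m pendant '[{"x":0.12,"y":-0.07,"z":0,"rx":0,"ry":0,"rz":0,"claw":0},{"x":0.12,"y":-0.07,"z":0,"rx":0,"ry":0,"rz":0,"claw":0},{"x":0.12,"y":-0.07,"z":-0.15,"rx":0,"ry":0,"rz":0,"claw":0},{"x":0.12,"y":-0.07,"z":-0.3,"rx":0,"ry":0,"rz":0,"claw":0},{"x":0.12,"y":-0.07,"z":-0.4,"rx":0,"ry":0,"rz":0,"claw":0},{"x":0.12,"y":-0.07,"z":-0.46,"rx":0,"ry":0,"rz":0,"claw":0},{"x":0.12,"y":-0.07,"z":-0.46,"rx":0,"ry":0,"rz":0,"claw":0},{"x":0.12,"y":-0.07,"z":-0.46,"rx":0,"ry":0,"rz":0,"claw":0}]'
```

```text
time_s: 4.25
tcp_pos: [0.6972, 0.0854, 0.1592]
ee_rot: [[0.985, -0.174, 0.003], [-0.174, -0.985, 0.0], [0.003, -0.001, -1.0]]
wrist_force: [-0.1, 0.3, -0.1]
gripper_width: 0.007
gripper_force: 0.0
```

```bash
python3 -m pendant '[{"x":-0.08,"y":0.014,"z":0,"rx":0,"ry":0,"rz":0,"claw":0},{"x":-0.14,"y":0.025,"z":0,"rx":0,"ry":0,"rz":0,"claw":0},{"x":-0.2,"y":0.035,"z":0,"rx":0,"ry":0,"rz":0,"claw":0},{"x":-0.24,"y":0.042,"z":0,"rx":0,"ry":0,"rz":0,"claw":0},{"x":-0.28,"y":0.05,"z":0,"rx":0,"ry":0,"rz":0,"claw":0},{"x":-0.32,"y":0.056,"z":-0.01,"rx":0,"ry":0,"rz":0,"claw":0},{"x":-0.35,"y":0.062,"z":-0.02,"rx":0,"ry":0,"rz":0,"claw":0},{"x":-0.35,"y":0.062,"z":-0.02,"rx":0,"ry":0,"rz":0,"claw":0}]'
python3 - <<'E'
from h import *
t=capture("scene"); save(t,"s2.png",(225,90,385,210),4)
E
```

```text
time_s: 5.25
tcp_pos: [0.6077, 0.1003, 0.1517]
ee_rot: [[0.985, -0.174, -0.003], [-0.174, -0.985, -0.001], [-0.003, 0.001, -1.0]]
wrist_force: [-0.0, 0.1, 0.5]
gripper_width: 0.005
gripper_force: 0.0
```

View pics/s2.png

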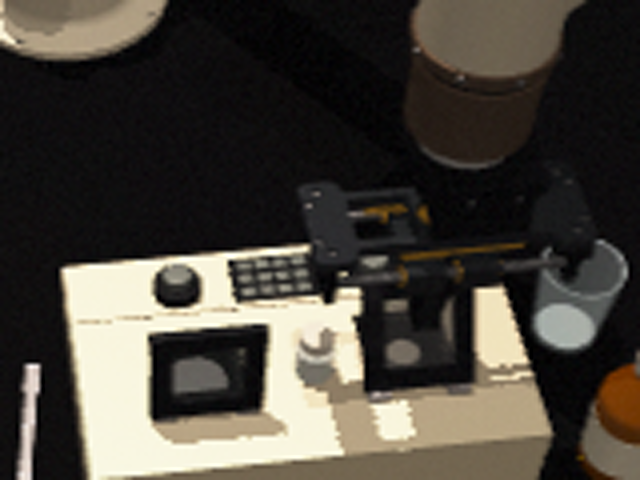

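Its lid is now past upright and tilting forward, with the fingertips on the outer face. The spare vial and the other lid haven't moved. I'll continue the arc down.

```bash
python3 -m pendant '[{"x":-0.035,"y":0.006,"z":-0.02,"rx":0,"ry":0,"rz":0,"claw":0},{"x":-0.067,"y":0.012,"z":-0.042,"rx":0,"ry":0,"rz":0,"claw":0},{"x":-0.094,"y":0.017,"z":-0.07,"rx":0,"ry":0,"rz":0,"claw":0},{"x":-0.114,"y":0.02,"z":-0.1,"rx":0,"ry":0,"rz":0,"claw":0},{"x":-0.136,"y":0.024,"z":-0.15,"rx":0,"ry":0,"rz":0,"claw":0},{"x":-0.148,"y":0.026,"z":-0.19,"rx":0,"ry":0,"rz":0,"claw":0},{"x":-0.148,"y":0.026,"z":-0.2,"rx":0,"ry":0,"rz":0,"claw":0},{"x":-0.148,"y":0.026,"z":-0.2,"rx":0,"ry":0,"rz":0,"claw":0}]'
```

```text
time_s: 6.3
tcp_pos: [0.5709, 0.1068, 0.1024]
ee_rot: [[0.985, -0.175, -0.003], [-0.175, -0.985, -0.001], [-0.003, 0.001, -1.0]]
wrist_force: [-2.8, 1.0, 4.3]
gripper_width: 0.005
gripper_force: 2.2
```

Contact is at the shut height. I'll press a few millimetres more, gently.

```bash
python3 -m pendant '[{"x":0,"y":0,"z":-0.006,"rx":0,"ry":0,"rz":0,"claw":0},{"x":0,"y":0,"z":-0.012,"rx":0,"ry":0,"rz":0,"claw":0},{"x":0,"y":0,"z":-0.016,"rx":0,"ry":0,"rz":0,"claw":0},{"x":0,"y":0,"z":-0.016,"rx":0,"ry":0,"rz":0,"claw":0},{"x":0,"y":0,"z":-0.016,"rx":0,"ry":0,"rz":0,"claw":0},{"x":0,"y":0,"z":-0.016,"rx":0,"ry":0,"rz":0,"claw":0},{"x":0,"y":0,"z":-0.016,"rx":0,"ry":0,"rz":0,"claw":0},{"x":0,"y":0,"z":-0.016,"rx":0,"ry":0,"rz":0,"claw":0}]'
```

```text
time_s: 7.3
tcp_pos: [0.571, 0.1068, 0.1021]
ee_rot: [[0.985, -0.174, -0.001], [-0.174, -0.985, -0.001], [-0.001, 0.001, -1.0]]
wrist_force: [-10.2, 1.3, 20.5]
gripper_width: 0.006
gripper_force: 10.8
```

```bash
python3 -m pendant '[{"x":0,"y":0,"z":0.1,"rx":0,"ry":0,"rz":0,"claw":0},{"x":0,"y":0,"z":0.25,"rx":0,"ry":0,"rz":0,"claw":0},{"x":-0.15,"y":0.03,"z":0.25,"rx":0,"ry":0,"rz":0,"claw":0},{"x":-0.374,"y":0.068,"z":0.25,"rx":0,"ry":0,"rz":0,"claw":0},{"x":-0.374,"y":0.068,"z":0.25,"rx":0,"ry":0,"rz":0,"claw":0},{"x":-0.374,"y":0.068,"z":0.1,"rx":0,"ry":0,"rz":0,"claw":0},{"x":-0.374,"y":0.068,"z":0.0,"rx":0,"ry":0,"rz":0,"claw":0},{"x":-0.374,"y":0.068,"z":0,"rx":0,"ry":0,"rz":0,"claw":0}]'
python3 - <<'E'
from h import *
t=capture("scene"); w=capture("wrist")
im=np.hstack([cv2.resize(t["color"][100:230,225:385],(400,325),interpolation=2),cv2.resize(w["color"],(400,325))])
cv2.imwrite("pics/c3.png",im[:,:,::-1])
E
```

```text
time_s: 8.3
tcp_pos: [0.4776, 0.123, 0.0966]
ee_rot: [[0.985, -0.175, -0.005], [-0.175, -0.985, -0.003], [-0.004, 0.003, -1.0]]
wrist_force: [0.3, -0.8, 0.1]
gripper_width: 0.003
gripper_force: 0.0
```

View pics/c3.png

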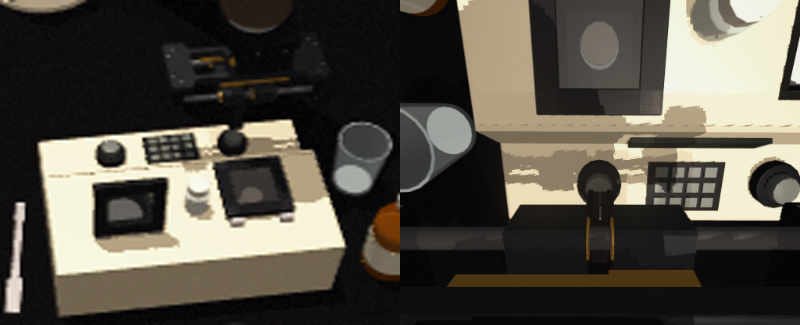

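The left lid is shut flat, and the fingertips are right over the left key, at wrist crop pixel (598,185). I'll press down slowly.

```bash
python3 -m pendant '[{"x":0,"y":0,"z":-0.04,"rx":0,"ry":0,"rz":0,"claw":0},{"x":0,"y":0,"z":-0.06,"rx":0,"ry":0,"rz":0,"claw":0},{"x":0,"y":0,"z":-0.07,"rx":0,"ry":0,"rz":0,"claw":0},{"x":0,"y":0,"z":-0.08,"rx":0,"ry":0,"rz":0,"claw":0},{"x":0,"y":0,"z":-0.09,"rx":0,"ry":0,"rz":0,"claw":0},{"x":0,"y":0,"z":-0.1,"rx":0,"ry":0,"rz":0,"claw":0},{"x":0,"y":0,"z":-0.1,"rx":0,"ry":0,"rz":0,"claw":0},{"x":0,"y":0,"z":-0.1,"rx":0,"ry":0,"rz":0,"claw":0}]'
```

```text
time_s: 9.4
tcp_pos: [0.4787, 0.1239, 0.0738]
ee_rot: [[0.985, -0.175, 0.0], [-0.175, -0.985, 0.0], [0.0, -0.0, -1.0]]
wrist_force: [-0.7, -0.3, 3.0]
gripper_width: 0.007
gripper_force: 1.4
```

```bash
python3 -m pendant '[{"x":0,"y":0,"z":-0.008,"rx":0,"ry":0,"rz":0,"claw":0},{"x":0,"y":0,"z":-0.016,"rx":0,"ry":0,"rz":0,"claw":0},{"x":0,"y":0,"z":-0.016,"rx":0,"ry":0,"rz":0,"claw":0},{"x":0,"y":0,"z":-0.016,"rx":0,"ry":0,"rz":0,"claw":0},{"x":0,"y":0,"z":-0.016,"rx":0,"ry":0,"rz":0,"claw":0},{"x":0,"y":0,"z":-0.016,"rx":0,"ry":0,"rz":0,"claw":0},{"x":0,"y":0,"z":-0.016,"rx":0,"ry":0,"rz":0,"claw":0},{"x":0,"y":0,"z":-0.016,"rx":0,"ry":0,"rz":0,"claw":0}]'
```

```text
time_s: 10.4
tcp_pos: [0.4788, 0.124, 0.0712]
ee_rot: [[0.985, -0.174, 0.001], [-0.174, -0.985, -0.0], [0.001, -0.0, -1.0]]
wrist_force: [-4.4, -0.0, 15.3]
gripper_width: 0.002
gripper_force: 7.2
```

Hard stop at 0.0712 m. I'll release slowly to check that the spring travel was the full 6 mm.

```bash
R='' ; python3 -m pendant '[{"x":0,"y":0,"z":0.02,"rx":0,"ry":0,"rz":0,"claw":0},{"x":0,"y":0,"z":0.02,"rx":0,"ry":0,"rz":0,"claw":0},{"x":0,"y":0,"z":0.02,"rx":0,"ry":0,"rz":0,"claw":0},{"x":0,"y":0,"z":0.02,"rx":0,"ry":0,"rz":0,"claw":0},{"x":0,"y":0,"z":0.02,"rx":0,"ry":0,"rz":0,"claw":0},{"x":0,"y":0,"z":0.02,"rx":0,"ry":0,"rz":0,"claw":0},{"x":0,"y":0,"z":0.02,"rx":0,"ry":0,"rz":0,"claw":0},{"x":0,"y":0,"z":0.02,"rx":0,"ry":0,"rz":0,"claw":0}]'
python3 -m pendant '[{"x":0,"y":0,"z":0.006,"rx":0,"ry":0,"rz":0,"claw":0},{"x":0,"y":0,"z":0.006,"rx":0,"ry":0,"rz":0,"claw":0},{"x":0,"y":0,"z":0.006,"rx":0,"ry":0,"rz":0,"claw":0},{"x":0,"y":0,"z":0.006,"rx":0,"ry":0,"rz":0,"claw":0},{"x":0,"y":0,"z":0.006,"rx":0,"ry":0,"rz":0,"claw":0},{"x":0,"y":0,"z":0.006,"rx":0,"ry":0,"rz":0,"claw":0},{"x":0,"y":0,"z":0.006,"rx":0,"ry":0,"rz":0,"claw":0},{"x":0,"y":0,"z":0.006,"rx":0,"ry":0,"rz":0,"claw":0}]'
```

```text
time_s: 11.4
tcp_pos: [0.4788, 0.124, 0.0746]
ee_rot: [[0.985, -0.175, 0.001], [-0.175, -0.985, 0.0], [0.0, -0.0, -1.0]]
wrist_force: [1.0, -0.3, 2.4]
gripper_width: 0.003
gripper_force: 1.2
time_s: 12.4
tcp_pos: [0.4786, 0.1239, 0.076]
ee_rot: [[0.985, -0.175, -0.0], [-0.175, -0.985, 0.0], [-0.0, -0.0, -1.0]]
wrist_force: [1.0, 0.6, 2.2]
gripper_width: 0.005
gripper_force: 0.8
```

The key still pushes back at 0.076 m, so the press went about 6 mm, which is full travel. I'll retract straight up.

```bash
python3 -m pendant '[{"x":0,"y":0,"z":0.1,"rx":0,"ry":0,"rz":0,"claw":0},{"x":0,"y":0,"z":0.3,"rx":0,"ry":0,"rz":0,"claw":0},{"x":0,"y":0,"z":0.6,"rx":0,"ry":0,"rz":0,"claw":0},{"x":-0.3,"y":0,"z":0.7,"rx":0,"ry":0,"rz":0,"claw":0},{"x":-0.3,"y":0,"z":0.7,"rx":0,"ry":0,"rz":0,"claw":0},{"x":-0.3,"y":0,"z":0.7,"rx":0,"ry":0,"rz":0,"claw":0},{"x":-0.3,"y":0,"z":0.7,"rx":0,"ry":0,"rz":0,"claw":0},{"x":-0.3,"y":0,"z":0.7,"rx":0,"ry":0,"rz":0,"claw":0}]'
python3 - <<'E'
from h import *
t=capture("scene"); w=capture("wrist")
im=np.hstack([cv2.resize(t["color"][100:230,225:385],(400,325),interpolation=2),cv2.resize(w["color"],(400,325))])
cv2.imwrite("pics/c4.png",im[:,:,::-1])
E
```

```text
time_s: 13.4
tcp_pos: [0.4037, 0.1237, 0.25]
ee_rot: [[0.985, -0.175, -0.002], [-0.175, -0.985, -0.002], [-0.002, 0.002, -1.0]]
wrist_force: [0.1, 0.0, -0.6]
gripper_width: 0.005
gripper_force: 0.0
```

View pics/c4.png

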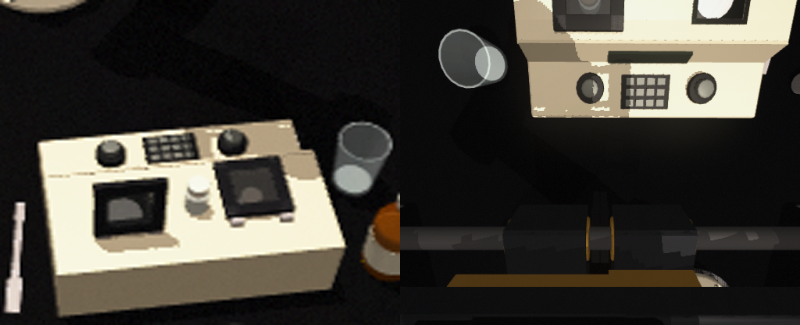

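The left lid is shut, both keys are up at crop pixels (590,88) and (702,88), the right lid is still open, and nothing else has moved.

```bash
python3 -c "
from station import *
print(finish_job())"
```

```text
the job is handed in; nothing more can be done
None
```

The job is handed in at about 13.5 s of the 42 s allowed: the left (sample's) lid is shut, its start key was pressed about 6 mm and let go, and in the last pictures nothing else had moved; no verdict came back.

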